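# Fit the long hinge pin

## Task

Draw the thicker of the two steel pins out of the grey storage block, start it tip first into the bore of the black hinge housing and push it partway in, a few centimetres at least. Let go of it there, take hold of it further back, behind its middle, and then push it fully home against the bottom of the bore. Leave the other pin and the other things on the bench where they are.

Things in the scene. Friction and masses are not known exactly. Their poses are not given: they have to be found in the camera images.
- pin: The steel pin to fit: a plain round rod, 12 mm diameter, 160 mm long, 0.1 to 0.2 kg, lying level. Origin at its middle; x runs along it towards the tip. The last 8 mm at the tip taper to 6.6 mm diameter. At the start its rear 84 mm are inside the storage block and the front 76 mm stand out; it is free to be drawn straight out along +x. It may roll about x.
- pin_tip (a point): Centre of the pin's tapered tip, 80 mm ahead of its middle.
- pin_tail (a point): Centre of the pin's flat rear end, 80 mm behind its middle.
- thin_pin: The other pin, not wanted: 8 mm diameter, 160 mm long, with the same taper and axes, in the other hole of the storage block. Leave it there.
- rack: Grey plastic storage block, fixed on the bench: 130 mm wide, 90 mm deep, 62 mm high. Origin on the bench under the middle of the face the pins stand out of; its x axis points out of that face, along the pins. Two level holes of 14 mm, 86 mm deep, 45 mm above the bench and 34 mm either side of the middle; which pin is in which hole varies.
- jig: Black hinge housing, 166 mm long, 68 mm wide over its ribs, 71 mm high, held in a fixed aluminium jig: base 10 mm high, starting 4 mm behind the mouth's face; 50 mm high cheeks beside the housing and a steel clamp bar across its top, 85 mm high, all 70 mm or more behind that face. Origin on the bench under the bore's mouth; x points level into the bore.
- bore_mouth (a point): Centre of the mouth of the bore, in the plain end face of the housing, 45 mm above the bench; x points into the bore. The bore is round, 13.5 mm diameter, level, 152 mm deep with a flat bottom, so that a pin fully home leaves an 8 mm stub standing out.
- plunger (a joint): Spring plunger hidden in the bore's ceiling, 26 mm in: how far it is pressed up (m), 0 when the bore is empty. It presses on the pin with about 3 to 4 N: the pin meets it about 20 mm in, from there on takes some 3 to 10 N to push, and stays where it is left, its free end sagging by up to 5 mm.
- shell_a: Black moulded half collar, about 70 x 100 mm, 30 mm high, loose; a bystander. Origin at its underside.
- shell_b: Another such half collar; a bystander.
- shell_c: A third such half collar; a bystander.
- screwdriver: Screwdriver with a black handle lying on the bench; a bystander.
- grease_jar: Small grey jar with a white cap, 52 mm diameter, 55 mm high; a bystander.

How it is judged:
By the outcome, as a careful person would: the job done as asked, in the order asked, and still so for the second after the job is handed in, with the robot touching nothing.
It also fails if it takes over 58 s, if anything falls off the work surface, if the arm or the gripper's body presses on something with over 40 N, if the wrist force passes 120 N, or if a joint passes its speed limit or range.

## Robot

A 6-joint arm with a two-finger parallel gripper is mounted at the origin on the work surface. World frame = base frame: x ahead of the robot, y to its left, z up, the work surface at z = 0. Lengths are in m, angles in degrees, forces in N, time in s.
With the tool pointing down it reaches from about 0.35 to 0.875 m from the base axis. Payload 4.2 kg.
Tool frame: the origin (TCP) lies midway between the tips of the shut fingers; the grasp point (between the pads) lies 19 mm behind it; z points along the fingers, y is the line along which they close (so a half turn about z gives the same grasp; the last joint's range is limited). The gripper opens to 87 mm and grips with 3 to 60 N. Pads are 19 mm wide; open, the fingers measure 117 mm over their backs; the gripper's body (75 mm by 190 mm) begins 51 mm behind the grasp point.
Start: joints at [-55.886, 22.042, 0.453, 0, -68.411, -14.817], TCP at [0.207, -0.59, 0.223] pointing down, gripper open.
Joint ranges: [-179.83, 179.83], [-69.29, 118.12], [-61.27, 80.66], [-181.25, 117.63], [-171.15, -9.14], [-177.46, 177.46]. Speed limits (degrees/s): [159.86, 159.86, 180, 180, 180, 180].

## Interface

Orientations are given as [roll, pitch, yaw] about the fixed x, y, z axes, in that order (R = Rz(yaw) Ry(pitch) Rx(roll)).
In Python, from workcell import env gives the robot as it stands. The module is installed in compiled form; this text tells all that it offers. Calls block until the motion is done:
- env.goto(position, orientation): joint-space move of the TCP to a pose.
- env.move_straight(position, rotation=None, rate=0.15, force_limit=None): straight line of the TCP; rotation=None keeps the orientation; rate is the mean speed in m/s. With force_limit (N) it stops when the force on the tool has changed by that much, and returns True; else False.
- env.set_joints(angles): joint-space move.
- env.gripper_to(opening, grasp_force=None): opening from 0.0 (shut) to 1.0 (fully open); grasp_force is the grip in N (None keeps the last); returns when the fingers have stopped.
- env.dwell(seconds).
- env.inverse_kinematics(position, orientation): joint angles nearest the present ones, or None.
- env.read_state(): the state.
- env.grab_frame(name): name is "scene" or "top"; returns a dict with "image" (420x560x3 uint8, blue, green, red), "fx", "fy", "cx", "cy" (pixels), "position" and "orientation" of the camera in the world. Camera axes: x right, y up, looking along -z (the intrinsics and any distortion apply to the point x, -y, -z); pixel columns grow to the right and rows downward; lengths in m; the calibration is good to about 2 mm. A picture is of the moment at which its call begins. There is no depth.
A pose or a line that the arm cannot do raises env.Unreachable and nothing moves.
- env.close_job(): hands the job in; it is judged then, once.
Trained networks look in a picture, given as the dict that the camera call returned (one of the last four; its "shot" number tells which), for a name from the list of things; names that differ only in an ending like _2 or _b are one class to them, and where a whole thing is asked for, a point or a joint stands for the part that bears it (a point fixed in the world has none). Each returns a list of dicts, best first, with "score" (0 to 1); they miss things now and then, are a little off and sometimes report something else, mostly with a low value. They report only what shows in the picture. A call takes as long as a camera call.
- env.search_frame(picture, thing): "xyz" ([x, y, z] in m, in world coordinates, good to about 4 mm: the middle of the surface that is visible of it).
- env.trace(picture, thing): "mask" (420x560 bool, what is visible of it).
The state is a dict: "clock": time; "joint_positions": joint angles; "qvel": joint speeds; "joint_torque": joint torques, N m; "position": TCP position; "tool_rot": TCP orientation; "force": force on the tool from outside, world axes, zero at the start; "wrist_torque": the same for the moment, N m; "opening": opening from 0.0 (shut) to 1.0 (fully open); "finger_force": force on a finger pad.
Only numpy, scipy, OpenCV 4.12 (cv2) and the standard library are available. Lean on these libraries where they do the work, as an engineer would, in place of code of your own. Each camera call takes 0.05 s, during which the arm holds its last target. There are 200 camera calls.

## Working session

There is one attempt and no reset: what is moved stays moved. The work goes in short steps, each a Python script; the robot and the scene stay as the last script left them, time stands still between calls to the robot, and variables do not carry over. Pictures are saved under pics/ and viewed, at most 11 in all, crops included, and the job is handed in when it is done.

```bash
mkdir -p pics; python3 - <<'E'
from workcell import env
import cv2
for n in("scene","top"):
    f=env.grab_frame(n); cv2.imwrite(f"pics/{n}0.png",f["image"])
    print(n,f["fx"],f["fy"],f["cx"],f["cy"],f["position"],f["orientation"],[k for k in f])
    for t in("pin","thin_pin","pin_tip","pin_tail","rack","jig","bore_mouth"):
        print(t,[(r["score"],r["xyz"]) for r in env.search_frame(f,t)[:3]])
print(env.read_state())
E
```

```text
scene 504.94462317873104 504.94462317873104 285.2586102679766 209.34916917502844 [ 1.49512021 -0.48114573  1.45955454] [35.67855463 -0.65686923 65.35989102] ['image', 'fx', 'fy', 'cx', 'cy', 'position', 'orientation', 'shot']
pin [(0.39, [0.5384, -0.2119, 0.0501])]
thin_pin [(0.43, [0.6011, -0.2075, 0.0459]), (0.41, [0.4236, 0.4101, 0.045])]
pin_tip [(0.4, [0.5245, -0.5088, 0.0272])]
pin_tail [(0.52, [0.538, -0.2116, 0.0458])]
rack [(0.93, [0.5862, -0.3029, 0.0621])]
jig [(0.92, [0.5673, 0.2036, 0.0545])]
bore_mouth [(0.91, [0.5632, 0.2059, 0.0601]), (0.2, [0.4217, 0.4124, 0.0459]), (0.16, [0.5328, -0.2104, 0.0481])]
top 450.7435813964866 450.7435813964866 274.07852983918093 209.15709687445982 [ 0.44663272 -0.05532465  1.2966942 ] [  5.9661625    0.6508054  -89.73809407] ['image', 'fx', 'fy', 'cx', 'cy', 'position', 'orientation', 'shot']
pin [(0.49, [0.5626, 0.4137, 0.0293])]
thin_pin [(0.62, [0.5974, -0.2095, 0.0495]), (0.22, [0.5258, -0.2168, 0.0504])]
pin_tip [(0.43, [0.5292, -0.2158, 0.0475])]
pin_tail [(0.45, [0.5273, -0.2116, 0.0522])]
rack [(0.67, [0.5566, -0.2909, 0.0567]), (0.61, [0.5288, -0.2164, 0.0515])]
jig [(0.71, [0.5362, 0.2214, 0.07])]
bore_mouth [(0.63, [0.5346, 0.2166, 0.0678])]
{'clock': 0.8, 'joint_positions': array([-5.58856082e+01,  2.20406028e+01,  4.52214622e-01, -2.98167552e-03,
       -6.84130896e+01, -1.48173366e+01]), 'qvel': array([ 0.00718919,  0.07530859, -0.00333974,  0.04123132,  0.08326616,
       -0.01273949]), 'joint_torque': array([-1.03784572e-03, -3.90407860e+01,  1.87611634e+01,  4.22402680e+00,
        1.54898269e-02, -2.40822010e-05]), 'position': array([ 0.20656697, -0.58983289,  0.22255088]), 'tool_rot': array([ 1.79997862e+02,  2.30236821e-03, -1.60704042e+02]), 'force': array([-0.00363001,  0.0026385 ,  0.74580869]), 'wrist_torque': array([-0.01962734,  0.02435181, -0.031546  ]), 'finger_force': 0.0, 'opening': 0.9974973554065619}
```

View pics/scene0.png

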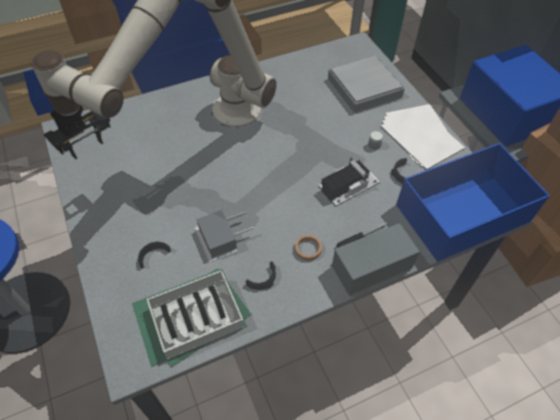

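View pics/top0.png

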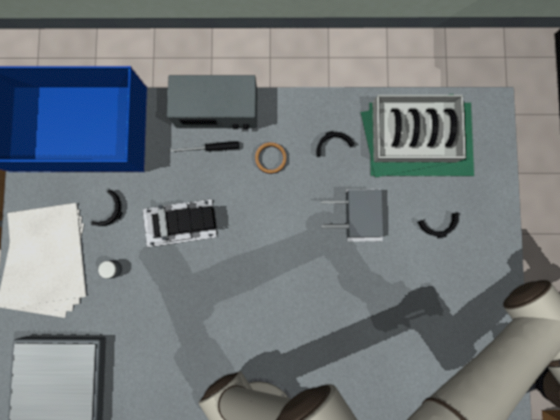

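The top view shows the rack at about (365,215), with pins pointing left (+y) at rows 200 and 226. The housing is at (185,222), mouth towards the rack at about column 216. I'll zoom in.

```bash
python3 - <<'E'
import cv2,numpy as np
t=cv2.imread("pics/top0.png");s=cv2.imread("pics/scene0.png")
R=lambda im,k:cv2.resize(im,None,fx=k,fy=k,interpolation=cv2.INTER_CUBIC)
a=R(t[178:254,305:395],5);b=R(t[190:254,135:225],5);c=R(s[200:266,190:270],4.4);d=R(s[150:210,310:390],4.4)
def pad(im):
    o=np.zeros((300,400,3),np.uint8);im=im[:300,:400];o[:im.shape[0],:im.shape[1]]=im;return o
a=R(t[178:254,305:395],3.9);b=R(t[190:254,135:225],4.4)
cv2.imwrite("pics/z0.png",np.vstack([np.hstack([pad(a),pad(b)]),np.hstack([pad(c),pad(d)])]))
E
```

```text
(no output)
```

View pics/z0.png

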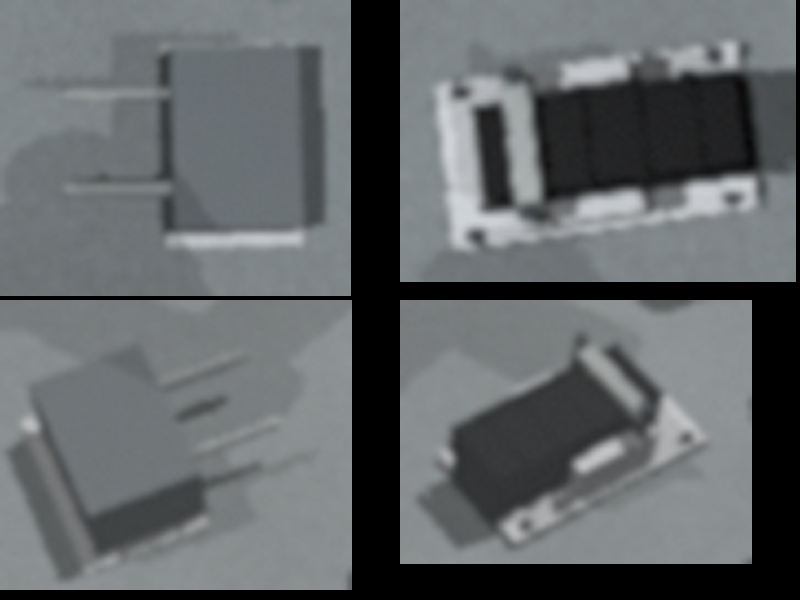

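The two pins look similar at this scale, so I'll measure their widths and fit edges with sub-pixel accuracy.

```bash
cat > h.py <<'E'
import numpy as np,cv2
from scipy.spatial.transform import Rotation as Ro
CAM={"top":(450.74358,274.07853,209.15710,[.44663272,-.05532465,1.2966942],[5.9661625,.6508054,-89.73809407]),
"scene":(504.94462,285.25861,209.34917,[1.49512021,-.48114573,1.45955454],[35.67855463,-.65686923,65.35989102])}
def proj(c,P):
    f,cx,cy,p,o=CAM[c];q=(np.atleast_2d(P)-p)@Ro.from_euler("xyz",o,degrees=True).as_matrix()
    return np.c_[cx+f*q[:,0]/-q[:,2],cy-f*q[:,1]/-q[:,2]]
def plane(c,uv,z):
    f,cx,cy,p,o=CAM[c];uv=np.atleast_2d(uv)
    d=np.c_[(uv[:,0]-cx)/f,-(uv[:,1]-cy)/f,-np.ones(len(uv))]@Ro.from_euler("xyz",o,degrees=True).as_matrix().T
    return p+d*((z-np.array(p)[2])/d[:,2])[:,None]
E
python3 - <<'E'
from h import *
from scipy.ndimage import map_coordinates as mc
g={n:cv2.cvtColor(cv2.imread(f"pics/{n}0.png"),6).astype(float) for n in CAM}
# pins guess: tip px in top, profile across in both cams
for r in (201.5,225.8):
    tip=plane("top",[305+65/3.9,r],.045)[0]; rt=plane("top",[305+165/3.9,r],.045)[0]
    print("pin tip",tip,"root",rt)
    for c in CAM:
        acc=[]
        for s in np.linspace(.25,.75,9):
            m=tip+(rt-tip)*s; t=np.linspace(-.02,.02,41)
            uv=proj(c,m+np.outer(t,[1,0,0])); acc.append(mc(g[c],[uv[:,1],uv[:,0]],order=1))
        print(c,np.mean(acc,0).astype(int)[::1])
c=g["top"][185:260,135:228];c=np.clip((c-20)*1.6,0,255)
cv2.imwrite("pics/z1.png",cv2.resize(c,None,fx=8,fy=8,interpolation=cv2.INTER_CUBIC).astype(np.uint8))
E
```

```text
pin tip [ 0.59934484 -0.17337223  0.045     ] root [ 0.59957286 -0.24488078  0.045     ]
top [119 119 119 119 119 119 119 119 119 119 119 119 119 119 122 125 129 134
 138 141 140 139 135 129 124 120 116 112 112 112 113 114 115 117 118 118
 119 119 120 120 119]
scene [124 124 124 124 123 123 123 123 123 124 124 125 126 127 129 131 134 136
 138 138 138 136 134 131 128 126 124 124 125 127 129 131 132 134 135 136
 136 136 137 137 136]
pin tip [ 0.53134484 -0.17293771  0.045     ] root [ 0.53161551 -0.24404595  0.045     ]
top [114 114 113 113 114 114 114 114 114 114 113 112 111 111 110 113 116 119
 122 125 125 122 119 113 106  99  98  98  99 103 107 110 111 113 114 114
 114 114 113 113 113]
scene [124 124 124 125 125 125 124 124 124 125 125 126 127 128 130 131 131 131
 130 128 125 122 118 115 112 110 109 109 110 112 114 116 119 120 122 123
 123 124 124 124 124]
```

View pics/z1.png

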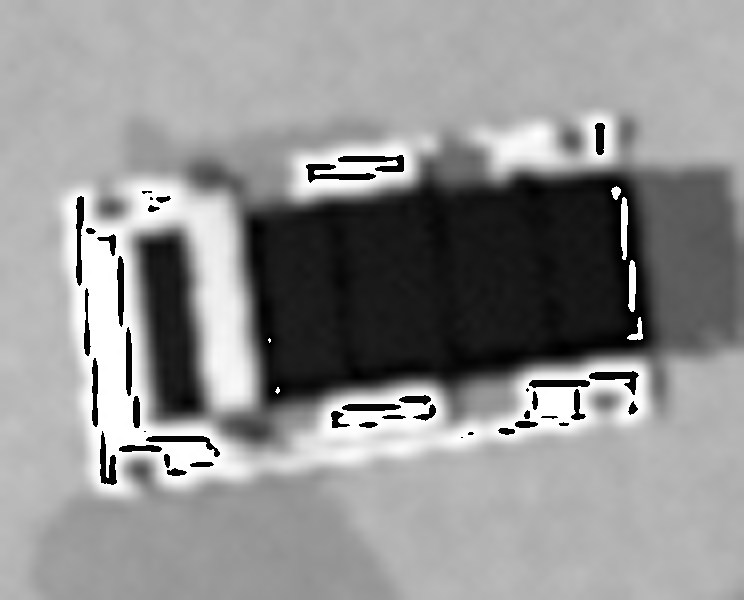

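The 8x crop shows the housing with its plain end at the right, the black ending at about columns 213–216, rows 207–228 of the full frame. The networks agree that the thick pin is the one at x≈0.53, and the grip width will confirm it. Next I'll fit the housing edges.

```bash
python3 - <<'E'
from h import *
from scipy.ndimage import map_coordinates as mc
g={n:cv2.cvtColor(cv2.imread(f"pics/{n}0.png"),6).astype(float) for n in CAM}
t=g["top"]
# side edges, cols 170..208: crossing of level 70 going out from centre
up=[];lo=[]
for c in range(172,211):
    mid=int(round(222-(c-190)*.12))
    rr=np.arange(mid-18,mid+19,.1);v=mc(t,[rr,np.full(rr.size,c)],order=1)
    k=rr.size//2
    a=k-np.argmax(v[k::-1]>70); b=k+np.argmax(v[k:]>70)
    up.append((c,rr[a]));lo.append((c,rr[b]))
for e in(up,lo):
    e=np.array(e);W=plane("top",e,.071)
    # robust fit x = a + b*y
    A=np.c_[np.ones(len(W)),W[:,1]]
    w=np.ones(len(W))
    for _ in range(20):
        s=np.linalg.lstsq(A*w[:,None],W[:,0]*w,rcond=None)[0];r=W[:,0]-A@s;w=1/np.sqrt(1e-6+r**2)**.5
    print("x=%.4f%+.4f*y"%tuple(s),"rms",np.median(abs(r)),np.degrees(np.arctan(s[1])))
# profile along image rows near the mouth, top
for r in(210,214,218,222,226): print("top r",r,t[r,205:226].astype(int))
np.set_printoptions(linewidth=200)
print(g["scene"][178:204,318:346].astype(int))
E
```

```text
x=0.5989-0.1150*y rms 0.0007854835848081221 -6.558741490919719
x=0.5376-0.1372*y rms 0.0009081046017305194 -7.813060743757787
top r 210 [33 32 34 31 32 32 23 12 21 47 67 77 79 77 78 77 77 76 78 76 78]
top r 214 [35 34 35 35 32 33 27 17 14 31 56 73 78 78 78 78 75 74 73 75 76]
top r 218 [34 34 34 34 32 32 32 24 13 19 45 65 76 79 77 77 77 77 77 76 77]
top r 222 [34 35 34 35 34 33 34 29 17  8 32 56 73 76 77 77 78 78 78 78 77]
top r 226 [34 33 33 32 30 29 29 26 22 11 22 44 64 74 77 76 76 81 86 86 82]
[[141 141 136 124 105  89  74  63  60  55  56  54  55  55  56  58  57  58  59  57  56  57  56  56  57  56  58  57]
 [143 142 134 110  81  63  59  57  56  56  58  57  56  55  57  57  56  57  57  57  57  58  57  58  55  57  56  57]
 [141 140 132 106  71  53  56  56  57  57  58  57  57  56  56  56  58  57  57  57  58  56  56  58  57  55  55  56]
 [141 139 129 101  69  52  53  57  57  57  58  57  58  57  57  56  56  57  58  59  57  57  57  57  56  55  56  55]
 [142 141 127  95  61  51  53  56  56  57  57  56  58  58  55  56  55  57  56  57  58  58  58  56  58  57  56  56]
 [148 149 138 101  63  4
[... 1691 characters left out ...]
 145 118]
 [ 93  93  93  93  94  93  95  94  90  78  61  53  51  51  54  61  76 105 135 148 148 151 162 169 172 170 158 140]
 [ 97  92  92  93  92  93  94  95  93  85  75  60  54  55  68  86 111 140 156 153 140 146 160 169 173 173 167 152]
 [105  95  92  91  93  93  93  94  94  90  85  73  63  65  90 121 149 166 164 136 113 122 149 167 171 164 154 135]
 [119 107  96  92  93  92  94  94  94  93  92  86  74  76 103 141 171 183 167 130 103 117 145 158 153 136 127 119]
 [134 123 105  94  93  93  93  92  94  93  94  92  88  85 100 130 164 184 177 150 130 127 132 128 121 117 123 130]
 [140 133 115  98  93  91  93  93  94  94  96  97 102 106 106 112 140 171 180 167 148 129 115 110 115 126 134 139]]
```

```bash
python3 - <<'E'
from h import *
from workcell import env
from scipy.optimize import least_squares
p=lambda r:print({k:np.round(r[k],4) for k in("clock","position","force","opening","finger_force")})
# mouth-face estimate
print("top edge",plane("top",[[211.3,210],[212.35,218],[213.5,226]],.071)); print("face bottom z.01",plane("top",[[213.9,210],[215,218],[216,226]],.01))
print("TL",plane("scene",[321.8,179.3],.071),"BR",plane("scene",[331,201.3],.01),"BL",plane("scene",[323.3,192.5],.01))
O=[180,0,-90]; P=[.5325,-.231]
print(env.inverse_kinematics(P+[.12],O), env.inverse_kinematics([.55,.08,.03],[180,0,-82.8]))
env.gripper_to(.5)
env.goto(P+[.13],O)
env.move_straight(P+[.026],rate=.12,force_limit=15); p(env.read_state())
env.gripper_to(0,15); p(env.read_state())
f=env.grab_frame("top"); cv2.imwrite("pics/top1.png",f["image"])
E
```

```text
top edge [[0.57176763 0.13107576 0.071     ]
 [0.54980053 0.12778229 0.071     ]
 [0.52791694 0.12422796 0.071     ]]
face bottom z.01 [[0.5780208  0.13286733 0.01      ]
 [0.55496244 0.12928059 0.01      ]
 [0.5319896  0.12599409 0.01      ]]
TL [[0.52941793 0.12166254 0.071     ]] BR [[0.59077344 0.13210891 0.01      ]] BL [[0.54408818 0.12508447 0.01      ]]
[ -7.47110503  23.05360532 -13.95981227   0.         -52.98658241
   7.47110503] [ 24.98542351  27.7009846  -22.54792392   0.         -39.75109148
 -17.78542351]
{'clock': np.float64(4.5917), 'position': array([ 0.5332, -0.2313,  0.0267]), 'force': array([ 0.6338, -0.9152,  0.1536]), 'opening': np.float64(0.4996), 'finger_force': np.float64(0.0)}
{'clock': np.float64(5.25), 'position': array([ 0.5317, -0.2309,  0.026 ]), 'force': array([-1.1221,  0.9811,  2.2934]), 'opening': np.float64(0.1283), 'finger_force': np.float64(14.9971)}
```

Opening 0.128 (about 11–12 mm) confirms the thick pin. Now I'll draw it out and overlay the housing model in both views.

```bash
python3 - <<'E'
from h import *
from workcell import env
p=lambda r:print({k:np.round(r[k],4) for k in("clock","position","tool_rot","force","opening","finger_force")})
env.gripper_to(0,45)
s=env.read_state();x0,y0,z0=s["position"]
print(env.move_straight([x0,y0+.105,z0],rate=.1,force_limit=25)); p(env.read_state())
out=[]
M=np.array([.5555,.1288]);a=np.radians(97.4);u=np.array([np.cos(a),np.sin(a)]);n=np.array([-u[1],u[0]])
for c,(r0,r1,c0,c1) in {"top":(180,255,140,300),"scene":(140,240,225,385)}.items():
    f=env.grab_frame(c);im=f["image"];cv2.imwrite(f"pics/{c}2.png",im)
    for t in("pin_tip","pin_tail","pin"): print(c,t,[(r["score"],r["xyz"]) for r in env.search_frame(f,t)[:2]])
    k=5;z=cv2.resize(im[r0:r1,c0:c1],None,fx=k,fy=k,interpolation=cv2.INTER_LINEAR)
    L=lambda A,B,col:cv2.line(z,*[tuple(int(v) for v in (q-[c0-.5,r0-.5])*k) for q in proj(c,[A,B])],col,1)
    q=lambda d,w,h:[*(M+u*d+n*w),h]
    for w in(-.028,.028):
        L(q(0,w,.071),q(.166,w,.071),(0,0,255));L(q(0,w,0),q(0,w,.071),(0,255,0))
    for h in(0,.071):L(q(0,-.028,h),q(0,.028,h),(0,255,255))
    L(q(.166,-.028,.071),q(.166,.028,.071),(0,0,255)); L(q(-.2,0,.045),q(0,0,.045),(255,0,255))
    out.append(z)
for i,z in enumerate(out): cv2.imwrite(f"pics/o{i}.png",z)
E
```

```text
False
{'clock': np.float64(6.7167), 'position': array([ 0.5319, -0.1262,  0.026 ]), 'tool_rot': array([-1.79984e+02, -9.00000e-04, -9.00287e+01]), 'force': array([-0.5198,  0.783 , -1.4387]), 'opening': np.float64(0.1232), 'finger_force': np.float64(44.9944)}
top pin_tip [(0.59, [0.5301, -0.2157, 0.0472])]
top pin_tail []
top pin []
scene pin_tip [(0.65, [0.5352, -0.1867, 0.0472])]
scene pin_tail [(0.53, [0.5388, -0.1838, 0.0469]), (0.35, [0.5684, 0.4099, 0.0289])]
scene pin [(0.66, [0.5432, -0.1871, 0.0485]), (0.44, [0.5622, 0.2109, 0.0561])]
```

View pics/o0.png

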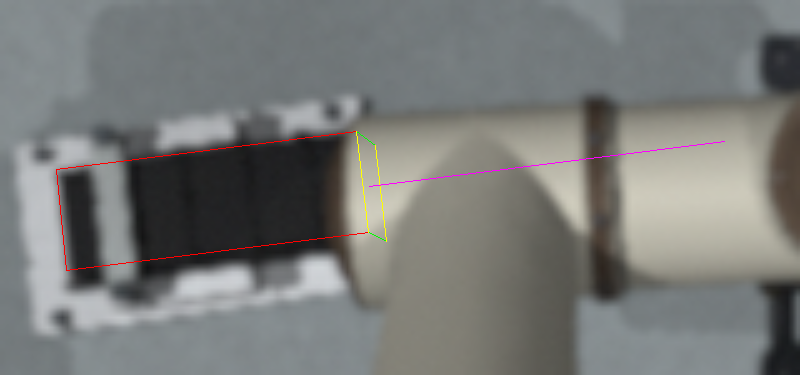

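View pics/o1.png

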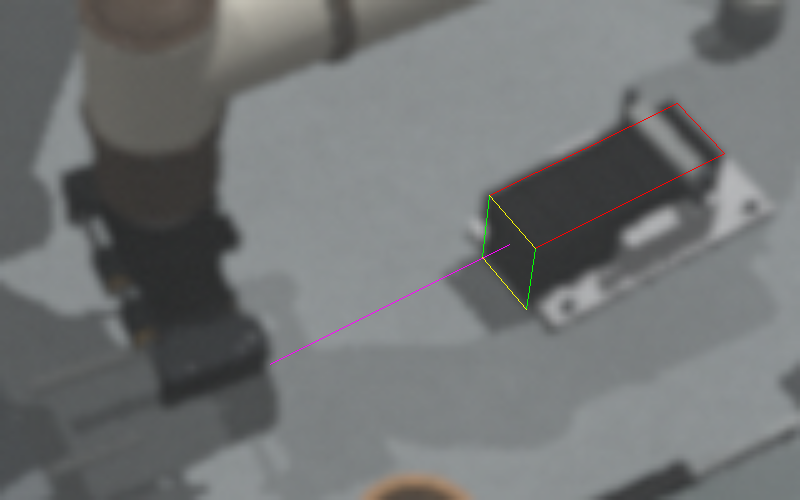

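The overlay puts the housing about 1–2 px too high in the top view, because the ribs confuse the side edges. The aluminium base is symmetric about the bore, so I'll fit its edges as a check.

```bash
python3 - <<'E'
from h import *
np.set_printoptions(linewidth=220)
t=cv2.cvtColor(cv2.imread("pics/top0.png"),6).astype(float)
def cross(v,i0,lev):  # subpixel first crossing
    k=np.argmax(v>lev); return i0+k-(v[k]-lev)/(v[k]-v[k-1]) if k>0 else np.nan
U=[];L=[]
for c in range(146,214):
    v=t[190:235,c];U.append((c,cross(v,190,150)));v=t[225:256,c][::-1];L.append((c,255-cross(v,0,150)))
def fit(E,z):
    E=np.array(E);E=E[np.isfinite(E[:,1])];W=plane("top",E,z)
    best=None;rng=np.random.default_rng(0)
    for _ in range(500):
        i,j=rng.choice(len(W),2,False)
        if abs(W[i,1]-W[j,1])<.05: continue
        b=(W[i,0]-W[j,0])/(W[i,1]-W[j,1]);r=abs(W[:,0]-W[i,0]-b*(W[:,1]-W[i,1]));m=r<.0012
        if best is None or m.sum()>best.sum():best=m
    b,a=np.polyfit(W[best,1],W[best,0],1);print("x=%.4f%+.4f y, %.2f deg, inl %d/%d"%(a,b,np.degrees(np.arctan(b)),best.sum(),len(W)), "y range",W[best,1].min(),W[best,1].max());return a,b
A=fit(U,.01);B=fit(L,.01)
for y in(.13,.2,.29):print(y,(A[0]+A[1]*y+B[0]+B[1]*y)/2,A[0]+A[1]*y-B[0]-B[1]*y)
# black extents near the mouth, columns 203..211
for c in(202,205,208,211):print(c,t[200:234,c].astype(int))
E
```

```text
x=0.6334-0.1529 y, -8.69 deg, inl 27/57 y range 0.1447268284206359 0.3288278636782712
x=0.5174-0.1373 y, -7.82 deg, inl 49/65 y range 0.13396676479164116 0.32227071662896833
0.13 0.5565113580187524 0.11395176905407313
0.2 0.546354174090593 0.11286613421709872
0.29 0.5332949376115306 0.11147031799813148
202 [156 176 175 170 169 148 105  53  26  26  30  28  29  30  31  32  31  29  31  30  32  32  34  32  34  32  34  34  29  33  76 141 189 205]
205 [115 103  93 110 136 139 102  55  32  32  33  33  35  33  35  34  34  35  34  34  33  33  34  32  31  33  34  27  20  31  80 144 192 205]
208 [165 158 148 149 152 134  84  37  29  33  31  33  34  32  35  34  34  34  34  32  34  33  35  33  35  35  32  27  26  60 118 169 190 177]
211 [155 157 157 157 150 121  72  29  19  16  23  26  28  25  27  28  28  30  32  33  33  31  34  34  34  33  29  23  32  80 145 192 196 163]
```

```bash
cat >> h.py <<'E'
M=np.array([.5562,.1290]);YAW=98.2;a=np.radians(YAW);u=np.array([np.cos(a),np.sin(a)]);n=np.array([-u[1],u[0]])
O=[180,0,YAW-180]
def pose(d,w=0,z=.026): return [*(M+u*d+n*w),z]   # TCP at depth d along the bore axis
def p(r): print({k:np.round(r[k],4).tolist() for k in("clock","position","force","opening","finger_force")},"d,w",np.round([(r["position"][:2]-M)@u,(r["position"][:2]-M)@n],4))
E
python3 - <<'E'
from h import *
from workcell import env
env.move_straight(pose(-.085),O,rate=.12); p(env.read_state())
f=env.grab_frame("scene");im=f["image"];cv2.imwrite("pics/scene3.png",im)
for t in("pin_tip","pin_tail","pin"): print(t,[(r["score"],r["xyz"]) for r in env.search_frame(f,t)[:2]])
c0,r0,k=260,150,6;z=cv2.resize(im[r0:r0+90,c0:c0+120],None,fx=k,fy=k,interpolation=cv2.INTER_LINEAR)
L=lambda A,B,col:cv2.line(z,*[tuple(int(v) for v in (q-[c0-.5,r0-.5])*k) for q in proj("scene",[A,B])],col,1)
q=lambda d,w,h:[*(M+u*d+n*w),h]
L(q(-.027,0,.045),q(0,0,.045),(255,0,255));L(q(-.027,-.006,.045),q(-.027,.006,.045),(0,0,255))
for w in(-.028,.028):L(q(0,w,0),q(0,w,.071),(0,255,0))
for h in(0,.071):L(q(0,-.028,h),q(0,.028,h),(0,255,255))
cv2.imwrite("pics/o3.png",z)
E
```

```text
{'clock': 8.725, 'position': [0.5681, 0.0442, 0.026], 'force': [-0.408, 0.1694, -0.884], 'opening': 0.1194, 'finger_force': 44.9942} d,w [-0.0856  0.0003]
pin_tip [(0.5, [0.5766, -0.0136, 0.0453])]
pin_tail []
pin [(0.59, [0.5834, -0.0128, 0.0502])]
```

View pics/o3.png

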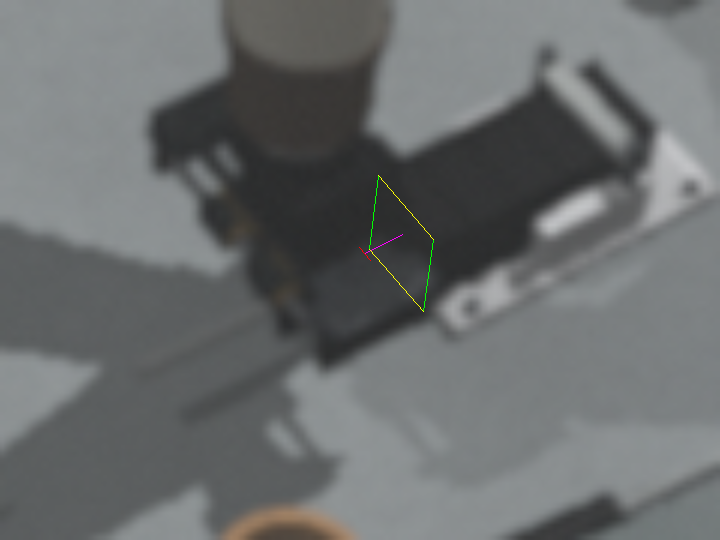

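The gripper body hides the tip (around pixel (330,195)), so I'll insert by feel.

```bash
python3 - <<'E'
from h import *
from workcell import env
for d in(-.062,-.05,-.040):
    hit=env.move_straight(pose(d),O,rate=.03,force_limit=7);s=env.read_state();print(hit,s["wrist_torque"].round(3));p(s)
    if hit:break
E
```

```text
False [0.133 0.11  0.035]
{'clock': 9.8417, 'position': [0.565, 0.0676, 0.026], 'force': [-0.3327, 0.2899, -2.1859], 'opening': 0.1212, 'finger_force': 44.9941} d,w [-0.062  0.   ]
False [0.383 0.468 0.066]
{'clock': 10.3917, 'position': [0.5632, 0.0799, 0.0261], 'force': [-0.696, 0.4985, -0.2227], 'opening': 0.1233, 'finger_force': 44.9978} d,w [-0.0496  0.    ]
False [0.242 0.519 0.079]
{'clock': 10.875, 'position': [0.5619, 0.0898, 0.0261], 'force': [-0.7491, 0.4081, 0.8384], 'opening': 0.1255, 'finger_force': 44.9994} d,w [-0.0396 -0.    ]
```

```bash
python3 - <<'E'
from h import *
from workcell import env
for d in(-.030,-.022,-.015):
    hit=env.move_straight(pose(d),O,rate=.03,force_limit=18);s=env.read_state();print(hit,s["wrist_torque"].round(3));p(s)
    if hit:break
E
```

```text
False [-0.028  0.521  0.052]
{'clock': 11.3583, 'position': [0.5604, 0.0996, 0.0261], 'force': [-2.3635, -1.0228, 1.8582], 'opening': 0.1217, 'finger_force': 45.0001} d,w [-0.0297 -0.    ]
False [-1.272  0.448  0.079]
{'clock': 11.775, 'position': [0.5592, 0.1066, 0.0263], 'force': [-1.4206, -4.9783, 4.5655], 'opening': 0.1218, 'finger_force': 45.001} d,w [-0.0226  0.0002]
False [-1.467  0.399  0.026]
{'clock': 12.1583, 'position': [0.5583, 0.1134, 0.0264], 'force': [-2.1435, -5.5321, 5.9768], 'opening': 0.1253, 'finger_force': 45.0011} d,w [-0.0157  0.0002]
```

Inserted about 4 cm, with the plunger engaged. Now I'll release and slide back along the axis.

```bash
python3 - <<'E'
from h import *
from workcell import env
env.gripper_to(.35); p(env.read_state())
env.move_straight(pose(-.098),O,rate=.1,force_limit=12); p(env.read_state())
env.dwell(.1)
f=env.grab_frame("scene");im=f["image"];cv2.imwrite("pics/scene4.png",im)
for t in("pin_tip","pin_tail","pin"): print(t,[(r["score"],r["xyz"]) for r in env.search_frame(f,t)[:2]])
c0,r0,k=250,140,5;cv2.imwrite("pics/o4.png",cv2.resize(im[r0:r0+100,c0:c0+140],None,fx=k,fy=k))
print(proj("scene",[[*(M+u*d),z] for d,z in((0,.045),(-.118,.045),(-.118,.040))]))
E
```

```text
{'clock': 12.8333, 'position': [0.5584, 0.1142, 0.0259], 'force': [-0.4641, 0.5631, -0.3661], 'opening': 0.3514, 'finger_force': 0.0} d,w [-0.0149 -0.    ]
{'clock': 13.8167, 'position': [0.5702, 0.0323, 0.026], 'force': [1.009, 0.5147, -1.0291], 'opening': 0.3502, 'finger_force': 0.0} d,w [-0.0978 -0.0001]
pin_tip []
pin_tail []
pin []
[[326.54816175 188.60281484]
 [298.97763765 202.88821394]
 [298.92960116 203.7385538 ]]
```

View pics/o4.png

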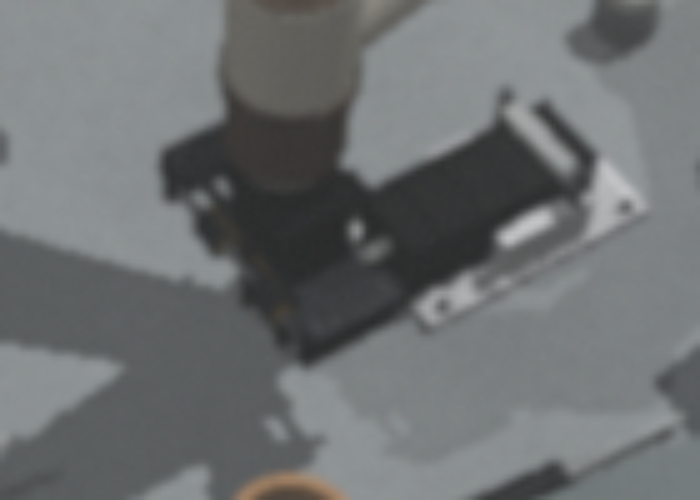

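The pin is seen standing in the bore at crop (375,245). I'll grip it here and push.

```bash
python3 - <<'E'
from h import *
from workcell import env
env.gripper_to(0,50); s=env.read_state();p(s)
if s["opening"]<.1: raise SystemExit("no pin")
z=s["position"][2]+.002
env.move_straight(pose(-.098,0,z),O,rate=.03);p(env.read_state())
for d in(-.085,-.06,-.035,-.0125):
    hit=env.move_straight(pose(d,0,z),O,rate=.05,force_limit=25);s=env.read_state();print(hit,s["wrist_torque"].round(2));p(s)
    if hit:break
E
```

```text
{'clock': 14.625, 'position': [0.5701, 0.032, 0.026], 'force': [0.6061, 0.0047, 0.5043], 'opening': 0.1158, 'finger_force': 50.0} d,w [-0.098   0.0001]
{'clock': 14.875, 'position': [0.5701, 0.0321, 0.0279], 'force': [-1.0606, 1.1861, -1.7594], 'opening': 0.1229, 'finger_force': 49.9993} d,w [-0.0979  0.0001]
False [0.14 0.27 0.02]
{'clock': 15.2833, 'position': [0.5681, 0.0452, 0.0278], 'force': [-0.2862, 0.4295, -0.5844], 'opening': 0.1175, 'finger_force': 49.9998} d,w [-0.0846  0.0002]
False [0.28 0.34 0.13]
{'clock': 15.9333, 'position': [0.5646, 0.0704, 0.0279], 'force': [-1.1231, 2.3719, -2.6226], 'opening': 0.1229, 'finger_force': 50.0021} d,w [-0.0592  0.    ]
False [0.65 0.5  0.1 ]
{'clock': 16.5833, 'position': [0.5611, 0.0954, 0.0279], 'force': [-1.3836, 1.9444, -4.3254], 'opening': 0.1215, 'finger_force': 50.004} d,w [-0.034  -0.0001]
False [0.06 0.32 0.09]
{'clock': 17.1833, 'position': [0.5578, 0.1173, 0.0278], 'force': [-0.9087, -0.1566, -3.8482], 'opening': 0.1218, 'finger_force': 50.8532} d,w [-0.0118  0.0001]
```

```bash
python3 - <<'E'
from h import *
from workcell import env
env.gripper_to(.3); p(env.read_state())
env.move_straight(pose(-.05,0,.026),O,rate=.1,force_limit=12)
env.move_straight(pose(-.09,0,.11),O,rate=.2,force_limit=12)
p(env.read_state())
env.goto([.42,-.15,.25],O)
z=[]
for c,(c0,r0) in {"scene":(265,140),"top":(190,180)}.items():
    f=env.grab_frame(c);im=f["image"];cv2.imwrite(f"pics/{c}5.png",im)
    for t in("pin_tip","pin_tail","pin"): print(c,t,[(r["score"],r["xyz"]) for r in env.search_frame(f,t)[:2]])
    z.append(cv2.resize(im[r0:r0+80,c0:c0+90],None,fx=4.4,fy=4.4,interpolation=cv2.INTER_CUBIC))
cv2.imwrite("pics/o5.png",np.hstack(z))
E
```

```text
{'clock': 17.8, 'position': [0.5581, 0.1166, 0.0281], 'force': [0.3807, 0.3339, -0.8814], 'opening': 0.3011, 'finger_force': 0.0} d,w [-0.0125 -0.0002]
{'clock': 18.9417, 'position': [0.5683, 0.0402, 0.1093], 'force': [-0.864, -0.3454, -1.0538], 'opening': 0.2981, 'finger_force': 0.0} d,w [-0.0896  0.0007]
scene pin_tip []
scene pin_tail []
scene pin []
top pin_tip [(0.63, [0.5556, 0.1126, 0.0485])]
top pin_tail [(0.58, [0.553, 0.1136, 0.0519])]
top pin [(0.56, [0.5542, 0.1076, 0.0514]), (0.42, [0.7615, 0.1185, 0.0222])]
```

View pics/o5.png

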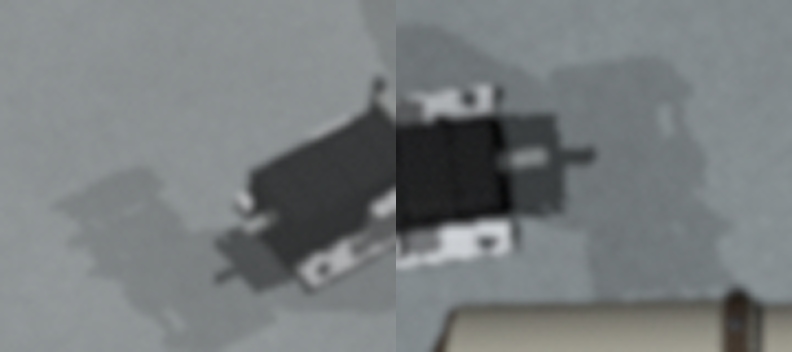

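About 28 mm of stub is left (top crop columns 503–548). I'll finish the last stretch by pushing the tail with shut fingers, stopping on the force rise at the bottom.

```bash
python3 - <<'E'
from h import *
from workcell import env
t=plane("top",[224,215],.045)[0];print("tail d,w",(t[:2]-M)@u,(t[:2]-M)@n)
env.gripper_to(0,40)
env.goto(pose(-.075,0,.11),O)
env.move_straight(pose(-.065,0,.031),rate=.12,force_limit=10);p(env.read_state())
for d in(-.045,-.035,-.025,-.019,-.013):
    hit=env.move_straight(pose(d,0,.031),O,rate=.03,force_limit=24);s=env.read_state();print(hit);p(s)
    if hit:break
E
```

```text
tail d,w -0.03006567279566239 -2.246842398281445e-05
{'clock': 23.1083, 'position': [0.5662, 0.0646, 0.0319], 'force': [0.8672, -0.6511, 0.5451], 'opening': 0.0019, 'finger_force': 0.0} d,w [-0.0652 -0.0007]
False
{'clock': 23.925, 'position': [0.5626, 0.0845, 0.0309], 'force': [0.6733, 0.0117, -0.9], 'opening': 0.0037, 'finger_force': 0.0} d,w [-0.045   0.0001]
False
{'clock': 24.4083, 'position': [0.5609, 0.094, 0.0309], 'force': [0.2926, -4.4519, -0.1719], 'opening': 0.0043, 'finger_force': 2.0459} d,w [-0.0353  0.0004]
False
{'clock': 24.8917, 'position': [0.5596, 0.1042, 0.0309], 'force': [0.0936, -4.4017, 0.0119], 'opening': 0.0055, 'finger_force': 1.7096} d,w [-0.025   0.0002]
False
{'clock': 25.2417, 'position': [0.5588, 0.11, 0.0309], 'force': [0.7883, -4.2049, 0.6549], 'opening': 0.0081, 'finger_force': 2.2855} d,w [-0.0192  0.0002]
True
{'clock': 25.5, 'position': [0.558, 0.111, 0.031], 'force': [1.6304, -3.277, 1.0031], 'opening': 0.0031, 'finger_force': 14.2345} d,w [-0.018   0.0008]
```

```bash
python3 - <<'E'
from h import *
from workcell import env
hit=env.move_straight(pose(-.014,0,.031),O,rate=.02,force_limit=25);print(hit);p(env.read_state())
env.move_straight(pose(-.07,0,.031),O,rate=.12);env.move_straight(pose(-.09,0,.12),O,rate=.25)
env.goto([.42,-.15,.25],O)
z=[]
for c,(c0,r0) in {"scene":(265,140),"top":(190,180)}.items():
    f=env.grab_frame(c);im=f["image"];cv2.imwrite(f"pics/{c}6.png",im)
    z.append(cv2.resize(im[r0:r0+80,c0:c0+90],None,fx=4.4,fy=4.4,interpolation=cv2.INTER_CUBIC))
cv2.imwrite("pics/o6.png",np.hstack(z));p(env.read_state())
E
```

```text
False
{'clock': 25.9167, 'position': [0.5579, 0.1115, 0.031], 'force': [4.2919, -16.12, 0.9254], 'opening': 0.0089, 'finger_force': 20.4965} d,w [-0.0176  0.0008]
{'clock': 28.2167, 'position': [0.4205, -0.1493, 0.2489], 'force': [0.1759, -0.1668, -0.2574], 'opening': 0.0021, 'finger_force': 0.0} d,w [-0.2561  0.174 ]
```

View pics/o6.png

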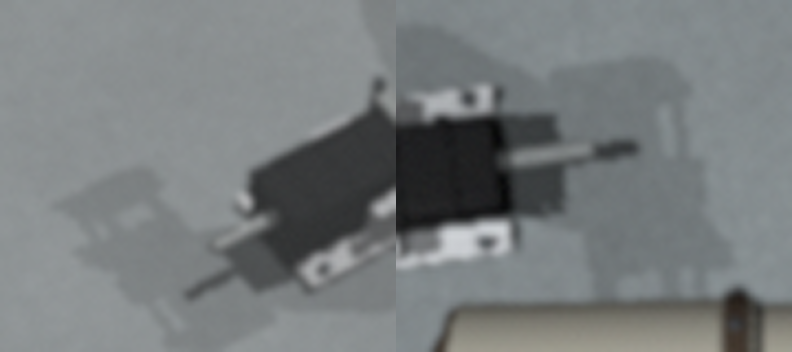

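While I backed off, the shut fingers wedged on the tail and drew the pin out to about a 55 mm stub (top crop columns 503–590). I'll hold it behind the middle and push again, finish with shut fingers, and this time open them before retreating.

```bash
python3 - <<'E'
from h import *
from workcell import env
t=plane("top",[190+(590-396)/4.4-.5,180+152/4.4-.5],.045)[0];print("tail d,w",(t[:2]-M)@u,(t[:2]-M)@n)
env.gripper_to(.35)
env.goto(pose(-.045,0,.12),O)
env.move_straight(pose(-.045,0,.027),rate=.15,force_limit=10);p(env.read_state())
env.gripper_to(0,50);s=env.read_state();p(s)
if s["opening"]<.1: raise SystemExit("no pin")
print(env.move_straight(pose(-.0125,0,.027),O,rate=.04,force_limit=25));p(env.read_state())
env.gripper_to(.35)
env.move_straight(pose(-.060,0,.031),O,rate=.1,force_limit=12);p(env.read_state())
env.gripper_to(0,60);p(env.read_state())
for d in(-.03,-.022,-.013):
    hit=env.move_straight(pose(d,0,.031),O,rate=.03,force_limit=28);s=env.read_state();print(hit);p(s)
    if hit:break
env.gripper_to(.3);p(env.read_state())
env.move_straight(pose(-.06,0,.031),O,rate=.12);env.move_straight(pose(-.09,0,.12),O,rate=.25)
env.goto([.42,-.15,.25],O)
z=[]
for c,(c0,r0) in {"scene":(265,140),"top":(190,180)}.items():
    f=env.grab_frame(c);im=f["image"];cv2.imwrite(f"pics/{c}7.png",im)
    z.append(cv2.resize(im[r0:r0+80,c0:c0+90],None,fx=4.4,fy=4.4,interpolation=cv2.INTER_CUBIC))
cv2.imwrite("pics/o7.png",np.hstack(z));p(env.read_state())
E
```

```text
tail d,w -0.05695692840631519 0.0010534778193120632
{'clock': 30.95, 'position': [0.5635, 0.0843, 0.0281], 'force': [0.187, -0.1613, -0.2116], 'opening': 0.3527, 'finger_force': 0.0} d,w [-0.0453 -0.0008]
{'clock': 31.4583, 'position': [0.5628, 0.0846, 0.0274], 'force': [-0.4781, 0.1119, 1.4295], 'opening': 0.1233, 'finger_force': 50.0004} d,w [-0.0449 -0.0002]
False
{'clock': 32.425, 'position': [0.5579, 0.115, 0.0275], 'force': [0.0892, -5.5437, 4.8772], 'opening': 0.1234, 'finger_force': 50.0011} d,w [-0.0141  0.0003]
{'clock': 33.725, 'position': [0.5648, 0.0693, 0.031], 'force': [0.5092, -0.2098, -0.4641], 'opening': 0.3538, 'finger_force': 0.0} d,w [-0.0603 -0.    ]
{'clock': 34.5333, 'position': [0.5647, 0.0696, 0.031], 'force': [-0.1204, 0.5473, -0.1145], 'opening': 0.0068, 'finger_force': 0.0} d,w [-0.06  0.  ]
False
{'clock': 35.6833, 'position': [0.5603, 0.0986, 0.031], 'force': [0.8821, -5.0747, 0.4906], 'opening': 0.0036, 'finger_force': 2.5709} d,w [-0.0307  0.0003]
False
{'clock': 36.1, 'position': [0.5592, 0.1071, 0.031], 'force': [-0.111, -3.5364, 0.5192], 'opening': 0.01, 'finger_force': 1.7856} d,w [-0.0221  0.0002]
False
{'clock': 36.55, 'position': [0.558, 0.1117, 0.0311], 'force': [5.5746, -20.283, 0.8643], 'opening': 0.0037, 'finger_force': 24.1291} d,w [-0.0174  0.0007]
{'clock': 37.3083, 'position': [0.5587, 0.1172, 0.0313], 'force': [-0.1382, 0.3681, 0.4317], 'opening': 0.2996, 'finger_force': 0.0} d,w [-0.0121 -0.0008]
{'clock': 39.5417, 'position': [0.4205, -0.1493, 0.2489], 'force': [0.5636, -0.3967, 0.5828], 'opening': 0.2978, 'finger_force': 0.0} d,w [-0.2561  0.174 ]
```

View pics/o7.png

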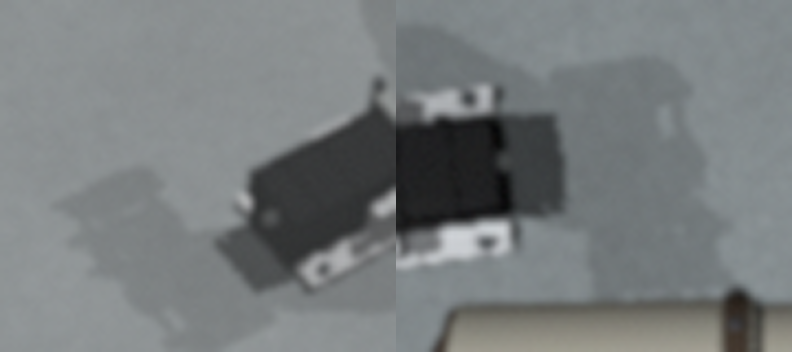

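Only a stub of about 8 mm remains (top crop (500,160)). The push stopped firmly at 20 N with the tail at about 7.9 mm from the face, so the pin is home.

```bash
python3 -c "
from workcell import env
print(env.close_job())"
```

```text
the job is handed in; nothing more can be done
None
```

The thick pin is fully home in the bore with about 8 mm standing out, and the job is handed in at about 40 s. The last stretch was pushed with shut fingers on the tail, because the pads can't hold an 8 mm stub. My first push home came undone when the retreating fingers dragged the pin about 47 mm back out, so I gripped it behind the middle again and re-pushed it.

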